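Check a flanged bush in the hinged jig

ROBOT

A 7-joint arm with a two-finger parallel gripper is mounted at the origin on a cart in front of the work surface, level with it; the furniture and walls round the work are solid. World frame = base frame: x ahead of the robot, y to its left, z up, the work surface at z = 0. Lengths are in m, angles in rad, forces in N, time in s.
With the tool pointing down it reaches from about 0.4 to 0.875 m from the base axis. Payload 19.3 kg.
Tool frame: the origin (TCP) lies midway between the tips of the shut fingers; the grasp point (between the pads) lies grip_depth behind it (grip_depth is the distance from the TCP to the grasp point, in m); z points along the fingers, y is the line along which they close (so a half turn about z gives the same grasp; the last joint's range is limited). The gripper opens to 85 mm and grips with 20 to 120 N. Pads are 22 mm wide; open, the fingers measure 114 mm over their backs; the gripper's body (76 mm by 85 mm) begins 54 mm behind the grasp point. The pads swing forward as they close: fully open they stand 13 mm farther back than shut.
Start: joints at [-1.372, 0.521, -0.036, 1.599, 0.021, 1.021, -0.113], TCP at [0.166, 0.603, 0.198] pointing down, gripper open.
Joint ranges: [-2.91, 2.91], [-0.3, 2.13], [-1.5, 1.42], [0.17, 2.43], [-1.26, 4.41], [0.16, 1.93], [-2.52, 2.52]. Speed limits (rad/s): [1.89, 1.89, 2.39, 2.39, 3.01, 3.01, 3.01].

INTERFACE

Orientations are given as a unit quaternion [x, y, z, w].
In Python, from cell import state, grab_frame, sign_off, grip_depth gives the robot as it stands. The module is installed in compiled form; this text tells all that it offers.
- The arm moves only by the tool drive_tool, never from a script. Its argument "series" is a list of rows, each a list of 7 numbers: the shift along the tool's x, y, z in cm, then the turn, a rotation vector about the tool's x, y, z in degrees, then the gripper command: -1 is shut, 1 is fully open, values between are in proportion. A call has 1 to 12 rows; each row shifts and turns the commanded pose from where the row before left it, along the tool's axes as they then stand; what a row does not reach is not made up. A row lasts 1/8 s, in which the tool goes at most 62.5 mm and 10.7 degrees, less where a joint would pass 70% of its speed; a pose out of reach is approached as far as the arm can. A call with a gripper value outside its range is refused whole. The fingers move at their own pace and stop on an object; "force" is the grip in N (left out, the last holds). Time passes only in rows, so rows that do not move let the fingers close. It gives the time, the measured TCP pose, the force, the opening and the grip force at its end, in the units of the state.
- state(): the state, without advancing time (a new reading comes with each control period).
- grab_frame(name): name is "side" or "top" or "wrist"; returns a dict with "img" (420x560x3 uint8, red, green, blue), "fovy" (degrees; the focal length in pixels is half the picture's height over the tangent of half this angle, whatever the lens; pixels are square), "cx", "cy" (the principal point, pixels), "D" ([k1, k2, p1, p2, k3] as OpenCV has them; the pictures are not rectified), "camera_from_world" (4x4, takes a point from world to camera coordinates); the wrist camera has in their place "T_tool_cam" (4x4, takes a point from camera to tool coordinates, whose origin is the TCP and whose axes are the flange's). Camera axes: x right, y up, looking along -z (the intrinsics and any distortion apply to the point x, -y, -z); pixel columns grow to the right and rows downward; lengths in m; the calibration is good to about 2 mm. A picture is of the moment at which its call begins: read the wrist's pose just before it. There is no depth.
- sign_off(): hands the job in; it is judged then, once.
The state is a dict: "t": time; "qpos": joint angles; "qd": joint speeds; "joint_efforts": joint torques, N m; "eef_pos": TCP position; "tool_rot": TCP orientation; "force": force on the tool from outside, world axes, zero at the start; "torque": the same for the moment, N m; "gripper_width": finger opening in m; "gripper_force": force on a finger pad.
Only numpy, scipy, OpenCV 4.12 (cv2) and the standard library are available. Lean on these libraries where they do the work, as an engineer would, in place of code of your own. Each camera call takes 0.05 s, during which the arm holds its last target. There are 200 camera calls.

TASK

Check the bronze flanged bush in the hinged jig: set it flange down in the jig's round nest, swing the blue leaf down over it, then push the red-handled check pin down through the leaf's guide hole, the bush and the base until its collar is home on the leaf. The sprung nest lifts the leaf, so finish while still holding it pressed fully shut, pin home; do not let go, and leave the loupe, the eraser and the small steel block where they are.

Things in the scene. Friction and masses are not known exactly. Their poses are not given: they have to be found in the camera images.
- jig: The jig, bolted down; origin on the bench under the nest axis, x points to the hinge, z up. Dark steel base 166 (x) x 116 (y) x 17 mm; on it an aluminium nest plate 96 x 116 x 18 mm. Two steel pillars (16 mm across, top 50 mm above the bench, at x = -66, y = +-30 mm) stop the shut leaf. A hole 23 mm across runs through the base on the nest axis; the shut leaf's guide hole is in line with it.
- jig_nest (a point): Centre of the round nest, level with its rim, 35 mm above the bench; axes as the jig. The pocket is 66 mm across, straight, with a steep 2.5 mm lead-in at the rim. Its black floor is a ring (29 mm bore) that is a sprung lifter: free, it lies 9 mm below the rim; it sinks up to 5 mm further (about 9 N to start, 14 N at 3 mm down).
- jig_hinge (a point): Middle of the leaf's hinge axis: 62 mm along the jig's x from the nest axis, 56 mm above the bench. The hinge runs along the jig's y; this frame's axes are the jig's and do not turn with the leaf.
- leaf (a joint): Angle (rad) of the blue leaf: 0 fully shut (level, on the pillars), 1.57 upright, 2.0 leaning back, away from the nest. Stiff hinge (0.16 N m; leaf 0.18 kg): it stays where it is left. Over a bush in the nest it rests about 3 mm up at the guide hole (near 0.05 rad); about 10 N pressed there shuts it fully; let go, it springs back up.
- leaf_hole (a point): Centre of the leaf's guide hole (22 mm across), half-way through the leaf; moves with the leaf, axes the jig's when shut. The leaf is a plate 84 mm wide, 12 mm thick, its mid-plane through the hinge axis; the hole is 62 mm from that axis, the plate ends at 126 mm, a black tab (36 mm wide, 8 mm thick) at 146 mm. Shut, it spans 50 to 62 mm above the bench.
- bush_center (a point): Centre of the bronze flanged bush, 12 mm above its underside, z along its bore. Flange 60 mm across and 7 mm thick at the bottom chamfered 2 x 3 mm underneath, round body 40 mm across above it, 24 mm tall in all, bore 22 mm right through; 0.22 kg. It lies on the bench, flange down. In the nest, leaf up, its centre is 3 mm above jig_nest.
- pin_grip (a point): Middle of the red ribbed handle of the check pin, z along the pin, up. The handle is 22 mm across and 34 mm tall (17 mm either way from this point); below it a steel collar 33 mm across and 6 mm thick, whose underside is 23 mm below this point; below that a steel pin 18 mm across and 56 mm long whose last 8 mm taper to 10 mm across at the tip. 0.15 kg. It stands upright in the aluminium rack, hanging by its collar.
- pin_tip (a point): Centre of the flat lower end of the check pin, 79 mm below pin_grip. With pin home and leaf shut it is 6 mm above the bench, 29 mm below jig_nest.
- rack: Fixed aluminium rack that holds the check pin: two plates 62 (x) x 116 (y) mm, its top 62 mm above the bench; origin on the bench under the middle hole, in which the pin hangs. Two smaller holes stay empty.
- pin: The check pin itself; origin at its tip, same axes as pin_grip.
- loupe: Black eye loupe, 41 mm across, 31 mm tall, standing on the bench; origin under it. Leave it alone.
- eraser: Blue and white eraser, 21 x 46 x 12 mm; origin under it. Leave it alone.
- gauge_block: Small ground steel block, 25 x 26 x 22 mm; origin under it. Leave it alone.

How it is judged:
On the way, in this order (a step that is already met when the one before it is completed fails the run):
1. the bush sits flange down in the nest, let go (horizontal distance between bush_center and jig_nest below 0.004 m and z of bush_center in the frame of jig_nest below 0.006 m and angle between bush_center's own z axis and vertical below 0.06 rad and contact force between the fingers and bush below 0.3 N), for 0.2 s.
2. the leaf is down over the bush in the nest (horizontal distance between bush_center and jig_nest below 0.004 m and z of bush_center in the frame of jig_nest below 0.006 m and angle between bush_center's own z axis and vertical below 0.06 rad and value of joint leaf below 0.12 rad), for 0.2 s.
At the end, for the whole second after the job is handed in: The bush sits upright and fully down in the nest and the pin stands upright through leaf, bush and base, collar home within 2.5 mm, both within 4 mm of the nest axis; the leaf is pressed fully shut (under 0.015 rad) and the arm still presses on pin or leaf with over 4 N (horizontal distance between each of bush_center, pin_tip and jig_nest below 0.004 m and z of bush_center in the frame of jig_nest below 0.006 m and angle between each of bush_center, pin_grip's own z axis and vertical below 0.06 rad and value of joint leaf below 0.015 rad and z of pin_tip in the frame of jig_nest below -0.0265 m and (contact force between any of the fingers, the arm and pin above 4 N or contact force between any of the fingers, the arm and jig above 4 N)); the arm keeps its last pose, push and grip.
It fails at once if the loupe was pushed away (more than 20 mm) (distance of loupe from where it was at the start of the episode above 0.02 m).
It fails at once if the eraser was pushed away (more than 20 mm) (distance of eraser from where it was at the start of the episode above 0.02 m).
It fails at once if the small steel block was pushed away (more than 20 mm) (distance of gauge_block from where it was at the start of the episode above 0.02 m).
It also fails if it takes over 72 s, if anything falls off the work surface, if the arm or the gripper's body presses on something with over 40 N, if the wrist force passes 120 N, or if a joint passes its speed limit or range.

## Working session

There is one attempt and no reset: what is moved stays moved. The work goes in short steps, Python scripts to look and compute and a tool call to move; the robot and the scene stay as the last step left them, time stands still between calls to the robot, and variables do not carry over. Pictures are saved under pics/ and viewed, at most 10 in all, crops included, and the job is handed in when it is done.

Besides the shell and the picture viewer there is one more tool, called after "Call:" by a JSON object that holds its "name" and its "arguments", one argument or row to a line. drive_tool: Moves the arm, as the interface text tells. Its arguments: {"type":"object","properties":{"series":{"type":"array","items":{"type":"array","items":{"type":"number"}}},"force":{"type":"number"}},"required":["series"]}

```bash
mkdir -p pics
cat > h.py <<'E'
import numpy as np, cv2, json
from cell import state, grab_frame, grip_depth
from scipy.spatial.transform import Rotation as R
def snap(name,fn):
    s=state(); f=grab_frame(name)
    cv2.imwrite(f'pics/{fn}.png',f['img'][:,:,::-1])
    if name=='wrist':
        T=np.eye(4);T[:3,:3]=R.from_quat(s['tool_rot']).as_matrix();T[:3,3]=s['eef_pos']
        wc=T@np.array(f['T_tool_cam'])
    else: wc=np.linalg.inv(np.array(f['camera_from_world']))
    np.savez(f'pics/{fn}.npz',wc=wc,fovy=f['fovy'],c=[f['cx'],f['cy']],D=f['D'])
    return f['img']
def _k(fn):
    z=np.load(f'pics/{fn}.npz'); f=210/np.tan(np.radians(float(z['fovy']))/2)
    return z['wc'],np.array([[f,0,z['c'][0]],[0,f,z['c'][1]],[0,0,1.]]),z['D'].astype(float)
def ray(fn,uv):
    wc,K,D=_k(fn); p=cv2.undistortPoints(np.array([[uv]],float),K,D)[0,0]
    d=wc[:3,:3]@np.array([p[0],-p[1],-1]); return wc[:3,3],d/np.linalg.norm(d)
def plane(fn,uv,z):
    o,d=ray(fn,uv); return o+d*(z-o[2])/d[2]
def tri(*obs):
    A=np.zeros((3,3));b=np.zeros(3)
    for fn,uv in obs:
        o,d=ray(fn,uv);P=np.eye(3)-np.outer(d,d);A+=P;b+=P@o
    x=np.linalg.solve(A,b); return x,[round(1e3*np.linalg.norm(np.cross(ray(f,u)[1],x-ray(f,u)[0])),1) for f,u in obs]
def proj(fn,X):
    wc,K,D=_k(fn); c=np.linalg.inv(wc); p=(c[:3,:3]@np.atleast_2d(X).T).T+c[:3,3]
    return cv2.projectPoints(p*[1,-1,-1],np.zeros(3),np.zeros(3),K,D)[0][:,0]
E
python3 - <<'E'
from h import *
a=snap('side','s0');b=snap('top','t0');c=snap('wrist','w0')
np.set_printoptions(precision=4,suppress=True)
print(grip_depth,state());
for n in('s0','t0','w0'):print(_k(n) if 0 else np.load(f'pics/{n}.npz')['wc'])
f=grab_frame('wrist');print(f['T_tool_cam'],f['D'])
E
```

```text
0.0187 {'t': 0.15, 'qpos': array([-1.3722,  0.5219, -0.0363,  1.5998,  0.0212,  1.0211, -0.1128]), 'qd': array([-0.0003, -0.0032,  0.0001, -0.0013, -0.0022, -0.0007,  0.0012]), 'joint_efforts': array([  0.0018, -92.7392,   1.9809, -37.0055,   0.018 ,   0.0062,
         0.    ]), 'eef_pos': array([0.166 , 0.6023, 0.1979]), 'tool_rot': array([ 0.134 ,  0.991 , -0.0004, -0.    ]), 'force': array([-0.0005, -0.5375,  0.4139]), 'torque': array([0.0082, 0.002 , 0.029 ]), 'gripper_force': 0.0, 'gripper_width': 0.08562244387472129}
[[ 0.9993  0.031  -0.0186  0.4951]
 [-0.032   0.5184 -0.8545 -0.8783]
 [-0.0169  0.8546  0.5191  0.58  ]
 [ 0.      0.      0.      1.    ]]
[[ 0.0092  0.9898 -0.1419  0.3788]
 [-0.9997  0.0122  0.0201 -0.0265]
 [ 0.0217  0.1417  0.9897  0.964 ]
 [ 0.      0.      0.      1.    ]]
[[ 0.2657 -0.9139 -0.307   0.0876]
 [ 0.9641  0.2518  0.085   0.6242]
 [-0.0004 -0.3186  0.9479  0.3731]
 [ 0.      0.      0.      1.    ]]
[[-0.0001  0.9479  0.3185  0.0813]
 [ 1.      0.0003 -0.0006  0.0002]
 [-0.0007  0.3185 -0.9479 -0.1753]
 [ 0.      0.      0.      1.    ]] [-0.0193  0.      0.      0.      0.    ]
```

View pics/t0.png

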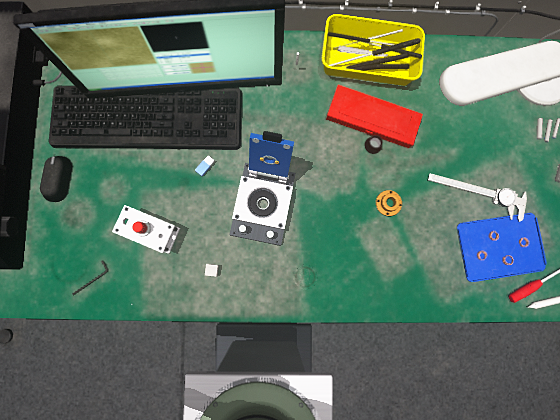

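View pics/s0.png

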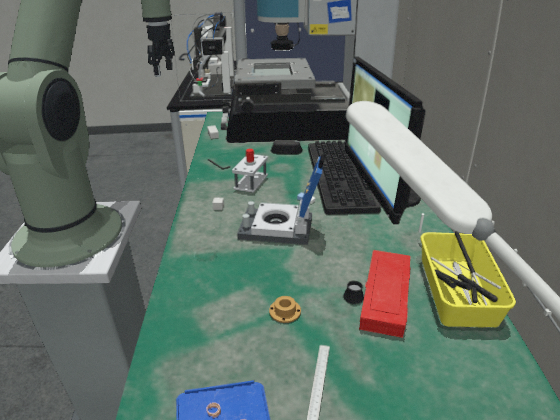

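Run:
```python
from h import *
np.set_printoptions(precision=4,suppress=True)
t=cv2.imread('pics/t0.png');s=cv2.imread('pics/s0.png')
def tile(im,c,r,k,w=266,h=300):
    return cv2.resize(im[r:r+h//k,c:c+w//k],(w//k*k,h//k*k),interpolation=cv2.INTER_CUBIC) 
def pad(a,w=266,h=300):
    o=np.zeros((h,w,3),np.uint8);o[:a.shape[0],:a.shape[1]]=a;return o
T=[pad(tile(t,220,150,3)),pad(tile(t,107,195,3)),pad(tile(t,364,178,5))]
S=[pad(tile(s,233,175,3)),pad(tile(s,225,140,4)),pad(tile(s,260,285,5))]
cv2.imwrite('pics/c0.png',np.vstack([np.hstack(T),np.hstack(S)]))
print('bush',tri(('t0',(389.5,203)),('s0',(286,304))))
print('nest',tri(('t0',(263.5,203)),('s0',(276,217))),plane('t0',(263.5,203),.035))
print('handle',tri(('t0',(139.5,227)),('s0',(250,155))))
print('loupe',plane('t0',(374,144),.03),'er',plane('t0',(205,165),.012),'blk',plane('t0',(212,270),.02))
```

```text
bush (array([ 0.5269, -0.2899,  0.0198]), [np.float64(4.0), np.float64(4.0)])
nest (array([ 0.5205, -0.0082,  0.0345]), [np.float64(3.4), np.float64(3.4)]) [ 0.5171 -0.0084  0.035 ]
handle (array([0.4589, 0.2437, 0.0862]), [np.float64(2.2), np.float64(2.2)])
loupe [ 0.6557 -0.2556  0.03  ] er [0.6058 0.1257 0.012 ] blk [0.371  0.1015 0.02  ]
```

View pics/c0.png

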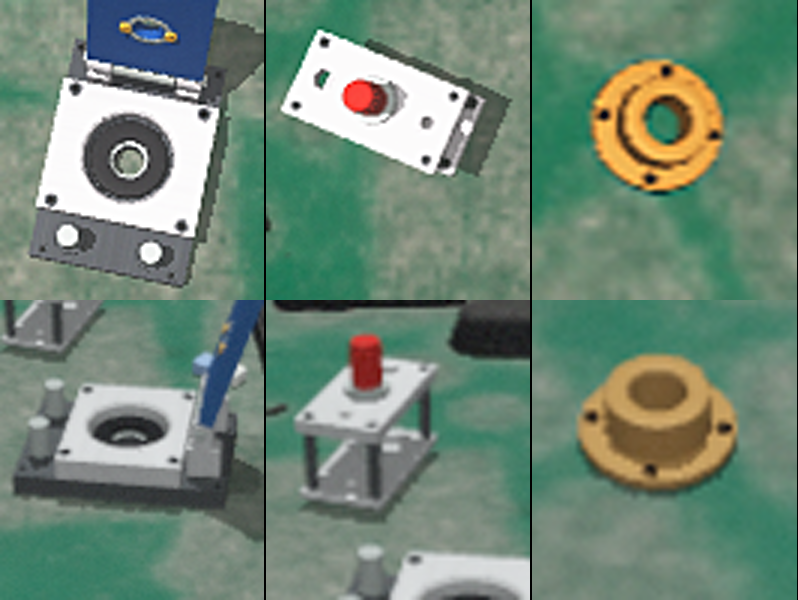

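Run:
```python
from h import *
np.set_printoptions(precision=4,suppress=True)
print('bush',tri(('t0',(390.9,201.9)),('s0',(284.9,302.9))),plane('t0',(390.9,201.9),.024),plane('s0',(284.9,302.9),.024))
print('nest',tri(('t0',(262.5,201.5)),('s0',(275.5,217.2))),plane('t0',(262.5,201.5),.035),plane('s0',(275.5,217.2),.035))
print('handle',tri(('t0',(137.2,227.2)),('s0',(250.1,150.1))),plane('t0',(137.2,227.2),.102),plane('s0',(250.1,150.1),.102))
for u,v,z in[(62,78,.035),(218,108,.035),(183,238,.035),(37,210,.035),(67,236,.05),(152,252,.05)]:
    print(plane('t0',(220+u/3-.3,150+v/3-.3),z))
s=state();T=R.from_quat(s['tool_rot']).as_matrix();print(T)
```

```text
bush (array([ 0.5267, -0.2917,  0.0248]), [np.float64(2.1), np.float64(2.1)]) [ 0.5247 -0.292   0.024 ] [ 0.5288 -0.2905  0.024 ]
nest (array([ 0.5217, -0.006 ,  0.033 ]), [np.float64(1.0), np.float64(1.0)]) [ 0.5203 -0.0061  0.035 ] [ 0.5226 -0.0088  0.035 ]
handle (array([0.4585, 0.2439, 0.1009]), [np.float64(3.6), np.float64(3.6)]) [0.4548 0.2432 0.102 ] [0.4621 0.2426 0.102 ]
[0.5772 0.0434 0.035 ]
[ 0.5563 -0.0712  0.035 ]
[ 0.4605 -0.0464  0.035 ]
[0.4796 0.0593 0.035 ]
[0.4597 0.0362 0.05  ]
[ 0.449  -0.0242  0.05  ]
[[-0.9641  0.2656 -0.0001]
 [ 0.2656  0.9641 -0.0006]
 [-0.     -0.0007 -1.    ]]
```

Call:
{"name": "drive_tool", "arguments": {
  "series": [
    [-2,-2,-1.5,0,0,0,1],
    [-4,-4,-1.5,0,0,0,1],
    [-4,-4,-1,0,0,0,1],
    [-4,-4,-1,0,0,0,1],
    [-4,-4,0,0,0,0,1],
    [-4,-4,0,0,0,0,1],
    [-4,-4,0,0,0,0,1],
    [-4,-4,0,0,0,0,1],
    [-4,-4,0,0,0,0,1],
    [-4,-4,0,0,0,0,1],
    [-4,-4,0,0,0,0,1],
    [-4,-4,0,0,0,0,1]
  ]
}}

```text
t: 1.7
eef_pos: [0.488, 0.0352, 0.2485]
tool_rot: [0.134, 0.991, 0.0, 0.0]
force: [1.6, 0.5, -0.0]
gripper_width: 0.0856
gripper_force: 0.0
```

Call:
{"name": "drive_tool", "arguments": {
  "series": [
    [0,-3,0,0,0,-5.2,1],
    [0,0,0,0,0,0,1],
    [0,0,0,0,0,0,1]
  ]
}}

```text
t: 2.08
eef_pos: [0.4794, 0.0086, 0.2483]
tool_rot: [0.089, 0.996, 0.0, 0.0]
force: [0.9, 1.0, 0.4]
gripper_width: 0.0853
gripper_force: 0.0
```

Run:
```python
from h import *
snap('wrist','w1');s=state();print(s['eef_pos'],R.from_quat(s['tool_rot']).as_matrix().round(4))
```

```text
[0.47941027 0.0089404  0.24833403] [[-9.843e-01  1.767e-01  1.000e-04]
 [ 1.767e-01  9.843e-01  3.000e-04]
 [-0.000e+00  3.000e-04 -1.000e+00]]
```

View pics/w1.png

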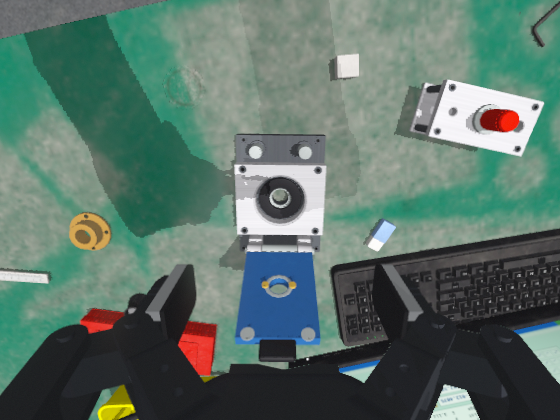

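Run:
```python
from h import *
np.set_printoptions(precision=4,suppress=True)
im=cv2.imread('pics/w1.png');g=cv2.cvtColor(im,cv2.COLOR_BGR2GRAY)
m=(g[165:232,245:318]<120).astype(np.uint8)
for c in cv2.findContours(m,cv2.RETR_EXTERNAL,cv2.CHAIN_APPROX_NONE)[0]:
    if len(c)>60: e=cv2.fitEllipse(c);print(e);n=(e[0][0]+245,e[0][1]+165)
print('nest',n,plane('w1',n,.035),tri(('w1',n),('t0',(262.5,201.5))))
a=plane('w1',(255,152),.05);b=plane('w1',(304,152),.05);print('pillars',a,b,'d',np.linalg.norm(a-b))
ax=np.array([b[0]-a[0],b[1]-a[1]]);print('yaw deg',np.degrees(np.arctan2(ax[0],ax[1])))
print('hole',tri(('w1',(279,286)),('t0',(269,159.7))),'tab',tri(('w1',(277,350)),('t0',(271.5,134))))
print('bush',plane('w1',(88,234),.024),plane('w1',(490,120),.102),tri(('w1',(505,121)),('t0',(137.2,227.2))))
```

```text
((35.32807159423828, 33.1144905090332), (42.72441864013672, 48.39634323120117), 110.67052459716797)
nest (280.3280715942383, 198.1144905090332) [ 0.5185 -0.0026  0.035 ] (array([ 0.5237, -0.0048,  0.0162]), [np.float64(1.1), np.float64(1.1)])
pillars [ 0.4515 -0.021   0.05  ] [0.462  0.0368 0.05  ] d 0.05880883880262195
yaw deg 10.249928690037237
hole (array([ 0.5927, -0.0184,  0.1222]), [np.float64(1.5), np.float64(1.5)]) tab (array([ 0.6271, -0.0244,  0.1807]), [np.float64(0.1), np.float64(0.1)])
bush [ 0.5257 -0.2801  0.024 ] [0.4543 0.2251 0.102 ] (array([0.4571, 0.2444, 0.0967]), [np.float64(1.9), np.float64(1.9)])
```

Call:
{"name": "drive_tool", "arguments": {
  "series": [
    [1,-4,0,0,0,0,1],
    [1,-6,0,0,0,0,1],
    [1,-6,0,0,0,0,1],
    [1,-6,0,0,0,0,1],
    [1,-6,0,0,0,0,1],
    [0,0,0,0,0,0,1],
    [0,0,0,0,0,0,1]
  ]
}}

```text
t: 3.0
eef_pos: [0.3811, -0.2578, 0.2482]
tool_rot: [0.089, 0.996, 0.0, -0.0]
force: [-0.8, 0.1, 0.1]
gripper_width: 0.0852
gripper_force: 0.0
```

Run:
```python
from h import *
np.set_printoptions(precision=4,suppress=True)
im=snap('wrist','w2')[:,:,::-1].copy();s=state();print(s['eef_pos'])
h=cv2.cvtColor(im,cv2.COLOR_BGR2HSV);m=cv2.inRange(h,(8,100,60),(25,255,255));m[300:]=0
c=max(cv2.findContours(m,cv2.RETR_EXTERNAL,cv2.CHAIN_APPROX_NONE)[0],key=cv2.contourArea);e=cv2.fitEllipse(c);print(e)
x,y=map(int,e[0]);cv2.imwrite('pics/c2.png',cv2.resize(im[y-50:y+50,x-60:x+60],None,fx=5,fy=5,interpolation=cv2.INTER_CUBIC));print(x-60,y-50)
print(plane('w2',e[0],.007))
```

```text
[ 0.3813 -0.2574  0.2482]
((279.6150817871094, 261.1864013671875), (34.8903694152832, 38.32307434082031), 90.89544677734375)
219 211
[ 0.5266 -0.2899  0.007 ]
```

View pics/c2.png

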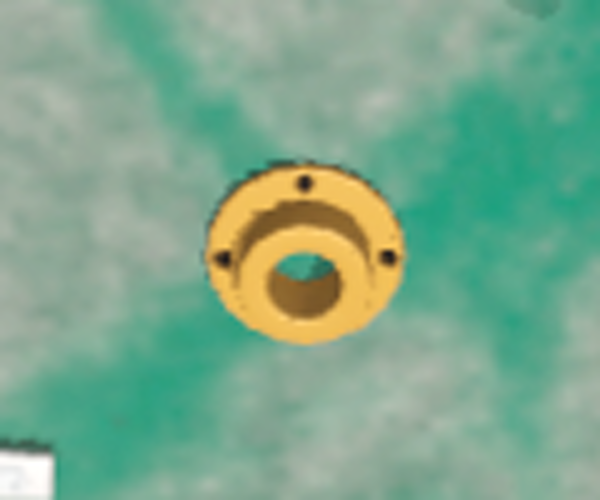

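Call:
{"name": "drive_tool", "arguments": {
  "series": [
    [-4,-0.3,4,0,0,0,1],
    [-4,-0.3,4,0,0,0,1],
    [-4,0,4,0,0,0,1],
    [-2.9,0,3,0,0,0,1],
    [0,0,0,0,0,0,1],
    [0,0,0,0,0,0,1]
  ]
}}

```text
t: 3.8
eef_pos: [0.5262, -0.2901, 0.0986]
tool_rot: [0.088, 0.996, 0.0, -0.0]
force: [-0.3, -0.6, 0.4]
gripper_width: 0.0855
gripper_force: 0.0
```

```bash
cat > bush.py <<'E'
from h import *
import sys
np.set_printoptions(precision=4,suppress=True)
n=sys.argv[1]
im=snap('wrist',n)[:,:,::-1].copy();s=state();p=s['eef_pos'];T=R.from_quat(s['tool_rot']).as_matrix();print(p)
h=cv2.cvtColor(im,cv2.COLOR_BGR2HSV);m=cv2.inRange(h,(8,100,30),(25,255,255))
c=max(cv2.findContours(m,cv2.RETR_EXTERNAL,cv2.CHAIN_APPROX_NONE)[0],key=cv2.contourArea);e=cv2.fitEllipse(c);print(e)
# fit flange outline: centre at z .004..007 by projecting a 30mm circle
from scipy.optimize import least_squares
pts=c[:,0].astype(float);th=np.linspace(0,2*np.pi,200)
W=np.array([plane(n,q,.005)[:2] for q in pts])
f=least_squares(lambda v:np.hypot(W[:,0]-v[0],W[:,1]-v[1])-v[2],[*W.mean(0),.03],loss='soft_l1',f_scale=.001)
print('flange centre',f.x,'cost',f.cost)
for X in([*f.x[:2],.005],): print('move tool cm',100*T.T@(np.array(X)-p))
E
python3 bush.py w3
```

```text
[ 0.5262 -0.2904  0.0992]
((283.6983642578125, 195.91116333007812), (62.09086990356445, 64.91472625732422), 86.65099334716797)
flange centre [ 0.528  -0.2902  0.0294] cost 7.252498604313296e-06
move tool cm [-0.1718  0.052   9.4224]
```

View pics/w3.png

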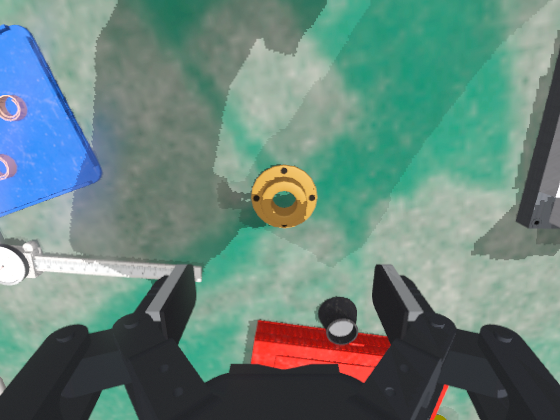

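Call:
{"name": "drive_tool", "arguments": {
  "series": [
    [-0.17,0.05,3,0,0,0,0.7],
    [0,0,3,0,0,0,0.6],
    [0,0,2,0,0,0,0.5],
    [0,0,1.1,0,0,0,0.5],
    [0,0,0,0,0,0,0.3],
    [0,0,0,0,0,0,-0.5],
    [0,0,0,0,0,0,-1],
    [0,0,0,0,0,0,-1],
    [0,0,0,0,0,0,-1]
  ],
  "force": 40
}}

```text
t: 4.97
eef_pos: [0.5279, -0.2909, 0.0075]
tool_rot: [0.089, 0.996, -0.0, 0.0]
force: [0.7, 0.3, 0.1]
gripper_width: -0.0002
gripper_force: 0.0
```

Run:
```python
from h import *
a=snap('wrist','w4');b=snap('side','s4');print(state()['gripper_width'],state()['eef_pos'])
im=np.zeros((560,800,3),np.uint8);im[:280]=cv2.resize(a[100:380,80:480],(400,280))[:, :].repeat(1,0) if 0 else 0
A=cv2.resize(a[150:400,130:430],(400,333));B=cv2.resize(b[210:360,200:380],(400,333))
cv2.imwrite('pics/c4.png',np.hstack([A,B])[:,:,::-1])
```

```text
8.285893211865455e-05 [ 0.52789527 -0.29086571  0.0073865 ]
```

View pics/c4.png

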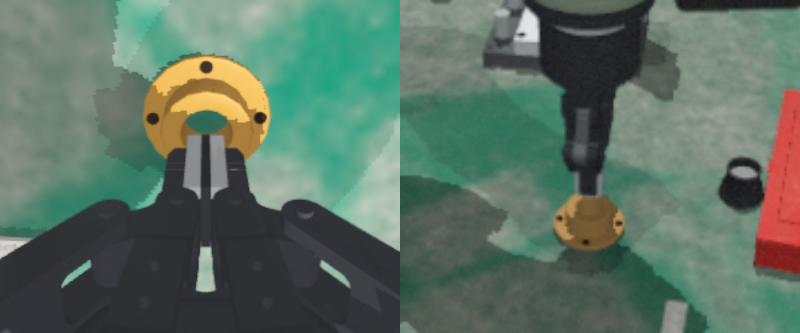

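Run:
```python
from h import *
np.set_printoptions(precision=4,suppress=True)
from scipy.optimize import least_squares
for n in ('w4','s4'):
    im=cv2.imread(f'pics/{n}.png')
    h=cv2.cvtColor(im,cv2.COLOR_BGR2HSV);m=cv2.inRange(h,(8,100,30),(25,255,255))
    if n=='s4': m[:270]=0;m[:,:240]=0;m[350:]=0
    c=max(cv2.findContours(m,cv2.RETR_EXTERNAL,cv2.CHAIN_APPROX_NONE)[0],key=cv2.contourArea)
    W=np.array([plane(n,q,.006)[:2] for q in cv2.convexHull(c)[:,0].astype(float)])
    f=least_squares(lambda v:np.hypot(W[:,0]-v[0],W[:,1]-v[1])-v[2],[*W.mean(0),.03],loss='soft_l1',f_scale=.0007)
    print(n,f.x,W.min(0),W.max(0))
s=state();print(proj('w4',s['eef_pos']),proj('s4',s['eef_pos']))
```

```text
w4 [ 0.5274 -0.2902  0.0296] [ 0.4979 -0.3195] [ 0.5531 -0.2608]
s4 [ 0.5282 -0.2885  0.0316] [ 0.4989 -0.3217] [ 0.5575 -0.257 ]
[[283.4663 238.6781]] [[284.4209 309.5896]]
```

Run:
```python
from h import *
np.set_printoptions(precision=4,suppress=True)
print(tri(('w4',(283.5,252)),('s4',(285.5,297.8))))
for z in(.0075,.015,.024,.03): print(z,proj('w4',[.5279,-.2909,z]),proj('s4',[.5279,-.2909,z]))
a=cv2.imread('pics/w4.png')[210:270,235:335];b=cv2.imread('pics/s4.png')[260:335,240:340]
cv2.imwrite('pics/c5.png',np.hstack([cv2.resize(a,(400,240),interpolation=2),cv2.resize(b,(400,300),interpolation=2)[:240]]))
```

```text
(array([ 0.5273, -0.2892,  0.0332]), [np.float64(3.2), np.float64(3.2)])
0.0075 [[283.4129 238.7717]] [[284.4244 309.5584]]
0.015 [[283.4045 244.1085]] [[284.4234 306.6328]]
0.024 [[283.3935 251.0784]] [[284.4219 303.0792]]
0.03 [[283.3856 256.1104]] [[284.4207 300.6838]]
```

View pics/c5.png

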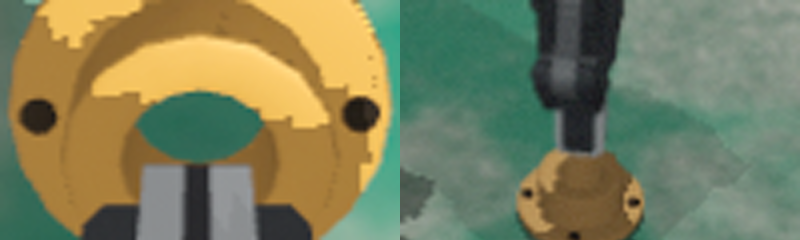

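Run:
```python
from h import *
np.set_printoptions(precision=1,suppress=True)
# tool frame: use w3 pose
T=np.eye(4);s=state();T[:3,:3]=R.from_quat(s['tool_rot']).as_matrix()
T[:3,3]=[.5262,-.2904,.0992]
for d in(.0,.013,.026,.04):print(d,[proj('w3',(T@[x,y,-d,1])[:3])[0] for x,y in((-.011,-.0425),(.011,-.0425),(.011,.0425),(.011,.0565))])
T[:3,3]=s['eef_pos']
for d in(.0,.013,.02,.027,.04):print(d,[proj('w4',(T@[x,y,-d,1])[:3])[0] for x,y in((.011,-.0001),(.011,-.014),(.011,.014))])
```

```text
0.0 [array([215.3, 255.2]), array([212.8, 222.7]), array([353.2, 222.8]), array([376.2, 222.8])]
0.013 [array([210.7, 265.7]), array([207.8, 231.3]), array([358. , 231.4]), array([382.7, 231.4])]
0.026 [array([205.5, 277.6]), array([202.1, 241.2]), array([363.6, 241.3]), array([390.1, 241.2])]
0.04 [array([199. , 292.5]), array([195. , 253.6]), array([370.7, 253.7]), array([399.4, 253.7])]
0.0 [array([283.3, 222.1]), array([260.4, 222.1]), array([306.5, 222.1])]
0.013 [array([283.3, 230.7]), array([258.8, 230.7]), array([308.1, 230.7])]
0.02 [array([283.3, 235.8]), array([257.8, 235.8]), array([309.1, 235.8])]
0.027 [array([283.2, 241.3]), array([256.7, 241.3]), array([310.1, 241.3])]
0.04 [array([283.2, 252.9]), array([254.5, 252.9]), array([312.3, 252.8])]
```

Call:
{"name": "drive_tool", "arguments": {
  "series": [
    [0,0,-1,0,0,0,0.5],
    [0,0,0,0,0,0,0.5],
    [0,0,0,0,0,0,0.5],
    [0,0,0,0,0,0,0.5],
    [0,0,1,0,0,0,0.5],
    [0,0,1.2,0,0,0,0.5],
    [0,0,0.8,0,0,0,0.5],
    [0,0,0,0,0,0,0.5]
  ]
}}

```text
t: 6.08
eef_pos: [0.5273, -0.2907, -0.0136]
tool_rot: [0.089, 0.996, 0.0, -0.001]
force: [0.8, 0.5, -0.1]
gripper_width: 0.0641
gripper_force: 0.0
```

Run:
```python
from h import *
a=snap('wrist','w6');b=snap('side','s6');print(state()['gripper_width'],state()['eef_pos'],state()['force'])
A=cv2.resize(a[150:350,163:403],(480,400),interpolation=2);B=cv2.resize(b[250:340,250:322],(320,400),interpolation=2)
cv2.imwrite('pics/c6.png',np.hstack([A,B])[:,:,::-1])
```

```text
0.06394928188589281 [ 0.52784696 -0.29099104 -0.01272068] [0.26095292 0.32415379 0.84866495]
```

View pics/c6.png

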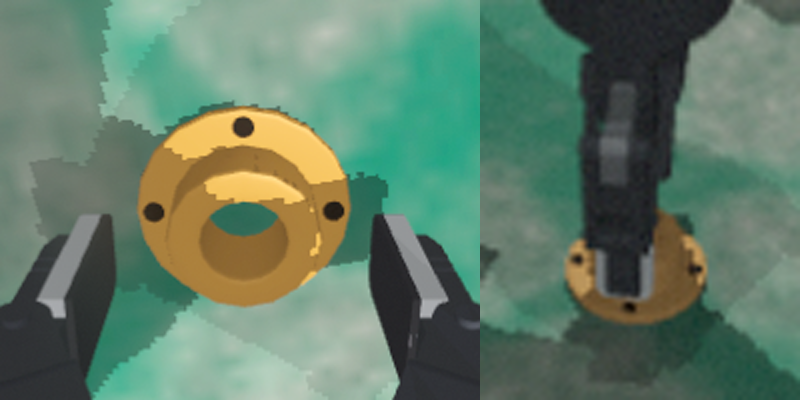

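Run:
```python
from h import *
np.set_printoptions(precision=4,suppress=True)
T=np.eye(4);s=state();T[:3,:3]=R.from_quat(s['tool_rot']).as_matrix();T[:3,3]=s['eef_pos']
for d in(.03,.035,.04,.045):print(d,[proj('w6',(T@[x,y,-d,1])[:3])[0] for x,y in((.011,-.032),(.011,.032),(-.011,-.032),(-.011,.032))],[proj('s6',(T@[x,y,-d,1])[:3])[0] for x,y in((0,-.032),(0,-.04))])
x=tri(('w6',(198,279)),('s6',(282.6,316)))
print(x,np.linalg.inv(T)@[*x[0],1])
```

```text
0.03 [array([220.7201, 245.6618]), array([345.4021, 245.6016]), array([223.4202, 282.8122]), array([342.7739, 282.744 ])] [array([282.2237, 318.1118]), array([281.6568, 321.3221])]
0.035 [array([218.804 , 250.1062]), array([347.291 , 250.0429]), array([221.6717, 288.1391]), array([344.4987, 288.0674])] [array([282.2154, 316.1197]), array([281.6464, 319.3264])]
0.04 [array([216.768, 254.83 ]), array([349.2981, 254.7632]), array([219.8192, 293.7842]), array([346.3261, 293.7087])] [array([282.207 , 314.1121]), array([281.6358, 317.3149])]
0.045 [array([214.6005, 259.8601]), array([351.4349, 259.7895]), array([217.8533, 299.7765]), array([348.2652, 299.6969])] [array([282.1984, 312.089 ]), array([281.6252, 315.2877])]
(array([ 0.5217, -0.3314,  0.0309]), [np.float64(0.9), np.float64(0.9)]) [-0.0011 -0.0408 -0.0436  1.    ]
```

Call:
{"name": "drive_tool", "arguments": {
  "series": [
    [0,0,1,0,0,0,0.5],
    [0,0,0.6,0,0,0,0.5],
    [0,0,0,0,0,0,0],
    [0,0,0,0,0,0,-1],
    [0,0,0,0,0,0,-1],
    [0,0,0,0,0,0,-1]
  ],
  "force": 40
}}

```text
t: 6.92
eef_pos: [0.529, -0.2917, -0.0274]
tool_rot: [0.089, 0.996, -0.001, 0.001]
force: [0.1, -0.3, 16.9]
gripper_width: 0.0385
gripper_force: 53.4
```

Call:
{"name": "drive_tool", "arguments": {
  "series": [
    [0,0,-2,0,0,0,-1],
    [0,0,-4,0,0,0,-1],
    [1,2,-4,0,0,0,-1],
    [2,4,-2,0,0,0,-1],
    [2,5,-2,0,0,0,-1],
    [2,5,0,0,0,0,-1],
    [2,5,0,0,0,0,-1],
    [2,5,0,0,0,0,-1],
    [0,2,0,0,0,0,-1],
    [0,0,0,0,0,0,-1],
    [0,0,0,0,0,0,-1]
  ]
}}

```text
t: 8.3
eef_pos: [0.4691, 0.0036, 0.1117]
tool_rot: [0.089, 0.996, -0.0, 0.0]
force: [-0.1, -0.2, -2.1]
gripper_width: 0.0384
gripper_force: 49.9
```

```bash
cat > jig.py <<'E'
from h import *
import sys
np.set_printoptions(precision=4,suppress=True)
def rect(n,box):
    im=cv2.imread(f'pics/{n}.png').astype(int);lo=im.min(2);hi=im.max(2)
    m=((lo>165)&(hi-lo<40)).astype(np.uint8);k=np.zeros_like(m);a,b,c,d=box;k[b:d,a:c]=m[b:d,a:c]
    k=cv2.morphologyEx(k,cv2.MORPH_OPEN,np.ones((3,3),np.uint8))
    c=max(cv2.findContours(k,cv2.RETR_EXTERNAL,cv2.CHAIN_APPROX_NONE)[0],key=cv2.contourArea)
    W=np.array([plane(n,q,.035)[:2] for q in c[:,0].astype(float)])
    (ce,sz,an)=cv2.minAreaRect((W*1000).astype(np.float32));print(n,'plate centre',ce,sz,an)
if __name__=='__main__':
    rect('w1',(225,150,335,245)); rect('t0',(225,165,300,235))
    n=sys.argv[1]; im=snap('wrist',n); s=state();print(s['eef_pos'],s['gripper_width'],s['force'])
    lo=im.min(2).astype(int);hi=im.max(2).astype(int)
    print(proj(n,[.5205,-.005,.035]))
E
python3 jig.py w7
```

```text
w1 plate centre (521.6641845703125, -3.8872299194335938) (116.99687957763672, 96.44059753417969) 79.46397399902344
t0 plate centre (519.536376953125, -5.352821350097656) (116.95365905761719, 96.0301284790039) 79.24713897705078
[0.4691 0.0033 0.1116] 0.038488222804191674 [-0.5166 -0.6634 -2.8186]
[[284.2875 255.3802]]
```

Run:
```python
from h import *
from scipy.optimize import least_squares
np.set_printoptions(precision=4,suppress=True)
for n,(a,b,c,d) in dict(w1=(225,150,335,245),t0=(225,165,300,235)).items():
    im=cv2.imread(f'pics/{n}.png').astype(int);lo=im.min(2);hi=im.max(2)
    k=np.zeros(lo.shape,np.uint8);k[b:d,a:c]=((lo>150)&(hi-lo<45))[b:d,a:c]
    cs,hh=cv2.findContours(k,cv2.RETR_CCOMP,cv2.CHAIN_APPROX_NONE)
    q=max([x for x,g in zip(cs,hh[0]) if g[3]>=0],key=cv2.contourArea)[:,0].astype(float)
    W=np.array([plane(n,p,.035)[:2] for p in q])
    f=least_squares(lambda v:np.hypot(W[:,0]-v[0],W[:,1]-v[1])-v[2],[*W.mean(0),.03],loss='soft_l1',f_scale=.0007)
    print(n,f.x,f.cost,len(W))
im=cv2.imread('pics/w7.png')
h=cv2.cvtColor(im,cv2.COLOR_BGR2HSV);m=cv2.inRange(h,(8,100,30),(25,255,255))
c=max(cv2.findContours(m,cv2.RETR_EXTERNAL,cv2.CHAIN_APPROX_NONE)[0],key=cv2.contourArea)
s=state();T=R.from_quat(s['tool_rot']).as_matrix()
for zb in(.137,.141,.145,.149):
    W=np.array([plane('w7',q,zb+.005)[:2] for q in cv2.convexHull(c)[:,0].astype(float)])
    f=least_squares(lambda v:np.hypot(W[:,0]-v[0],W[:,1]-v[1])-v[2],[*W.mean(0),.03],loss='soft_l1',f_scale=.0007)
    print(zb,f.x,f.cost,T.T@([*(f.x[:2]-s['eef_pos'][:2]),0]))
cv2.imwrite('pics/c7.png',im[120:420,100:500].repeat(2,0).repeat(2,1))
```

```text
w1 [ 0.5196 -0.0046  0.0339] 0.00043476741296424333 187
t0 [ 0.5193 -0.0055  0.0336] 1.650568937000075e-05 89
0.137 [0.471  0.0034 0.0313] 1.0864215165536109e-05 [-0.0019  0.0005  0.    ]
0.141 [0.4688 0.0038 0.0305] 1.0428672600832068e-05 [ 0.0004  0.0005 -0.    ]
0.145 [0.4665 0.0042 0.0296] 9.996171567039217e-06 [ 0.0027  0.0005 -0.    ]
0.149 [0.4643 0.0047 0.0287] 9.566891152087527e-06 [ 0.005   0.0005 -0.    ]
```

View pics/c7.png

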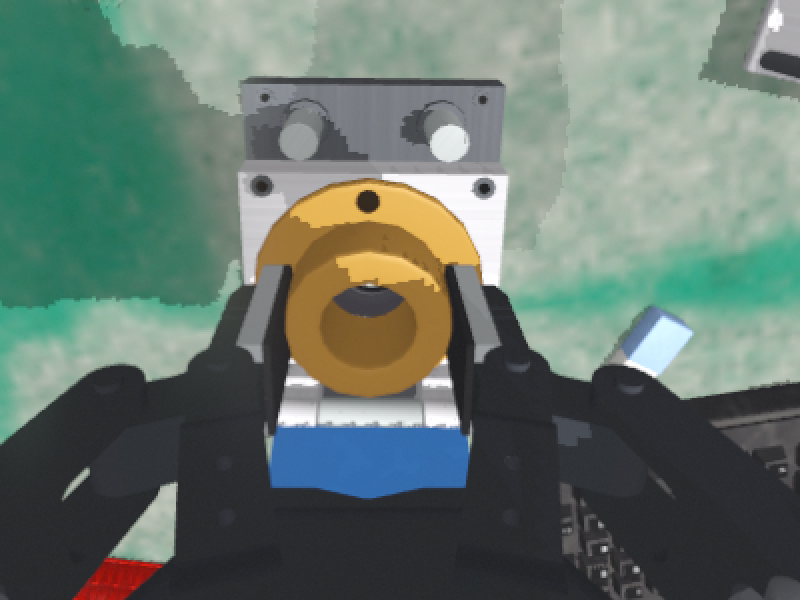

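Call:
{"name": "drive_tool", "arguments": {
  "series": [
    [-2,0,1,0,0,0,-1],
    [-3.2,0.1,2,0,0,0,-1],
    [0,0,4,0,0,0,-1],
    [0,0,2.5,0,0,0,-1],
    [0,0,0,0,0,0,-1],
    [0,0,0,0,0,0,-1]
  ]
}}

```text
t: 9.1
eef_pos: [0.521, -0.0047, 0.0173]
tool_rot: [0.089, 0.996, -0.0, 0.0]
force: [0.5, -0.8, -3.0]
gripper_width: 0.0384
gripper_force: 49.9
```

Run:
```python
from h import *
np.set_printoptions(precision=4,suppress=True)
im=snap('wrist','w8')[:,:,::-1];s=state();print(s['eef_pos'],s['force'])
# pillars: bright discs at z=.05; predict
X=np.array([.5204,-.0041]);ax=np.array([.9836,-.1805]);ay=np.array([.1805,.9836])
for y in(.03,-.03):
    p=proj('w8',[*(X-.066*ax+y*ay),.05])[0];print('pred',p)
    u,v=map(int,p);g=im[v-22:v+22,u-22:u+22].min(2)
    k=(g>150).astype(np.uint8)
    for c in cv2.findContours(k,cv2.RETR_EXTERNAL,cv2.CHAIN_APPROX_NONE)[0]:
        if len(c)>25:
            e=cv2.fitEllipse(c);q=(e[0][0]+u-22,e[0][1]+v-22);print(q,e[1],plane('w8',q,.05)[:2]+.066*ax-y*ay)
c=None
```

```text
[ 0.5212 -0.0044  0.0175] [-0.0361  0.0313 -1.8897]
pred [351.3029 134.5871]
(352.4068431854248, 137.6817398071289) (31.921512603759766, 34.22366714477539) [ 0.5219 -0.0038]
pred [218.0484 134.2837]
(220.00901794433594, 136.1884059906006) (32.62998580932617, 34.303585052490234) [ 0.5214 -0.0034]
```

Call:
{"name": "drive_tool", "arguments": {
  "series": [
    [0,0,0.8,0,0,0,-1],
    [0,0,0.5,0,0,0,-1],
    [0,0,0.3,0,0,0,-1],
    [0,0,0.2,0,0,0,-1],
    [0,0,0,0,0,0,-1]
  ]
}}

```text
t: 9.78
eef_pos: [0.5205, -0.0041, -0.0016]
tool_rot: [0.089, 0.996, 0.0, -0.0]
force: [-3.1, 0.3, 6.9]
gripper_width: 0.0384
gripper_force: 52.8
```

Call:
{"name": "drive_tool", "arguments": {
  "series": [
    [0,0,0,0,0,0,0.3],
    [0,0,0,0,0,0,0.3],
    [0,0,0,0,0,0,0.3],
    [0,0,-1,0,0,0,0.3],
    [0,0,-3,0,0,0,0.3],
    [2,0,-4,0,0,0,0.3],
    [2,0,-5,0,0,0,0.0],
    [2,0,-3,0,0,0,-1],
    [0,0,0,0,0,0,-1],
    [0,0,0,0,0,0,-1]
  ]
}}

```text
t: 11.02
eef_pos: [0.4617, 0.0068, 0.1583]
tool_rot: [0.089, 0.996, 0.0, 0.0]
force: [0.1, 0.3, -0.8]
gripper_width: -0.0004
gripper_force: 0.0
```

Run:
```python
from h import *
from scipy.optimize import least_squares
np.set_printoptions(precision=4,suppress=True)
im=snap('wrist','w9')[:,:,::-1].copy();snap('side','s9');snap('top','t9');s=state();print(s['eef_pos'],s['force'])
for n in('w9','t9'):
    im=cv2.imread(f'pics/{n}.png')
    h=cv2.cvtColor(im,cv2.COLOR_BGR2HSV);m=cv2.inRange(h,(8,100,30),(25,255,255))
    best=[c for c in cv2.findContours(m,cv2.RETR_EXTERNAL,cv2.CHAIN_APPROX_NONE)[0] if len(c)>30 and cv2.contourArea(c)>150]
    for c in best:
        h_=cv2.convexHull(c)[:,0].astype(float)
        W=np.array([plane(n,q,.033)[:2] for q in h_])
        f=least_squares(lambda v:np.hypot(W[:,0]-v[0],W[:,1]-v[1])-v[2],[*W.mean(0),.03],loss='soft_l1',f_scale=.0007)
        print(n,f.x,f.cost)
# leaf: corners by blue mask
im=cv2.imread('pics/w9.png');h=cv2.cvtColor(im,cv2.COLOR_BGR2HSV);m=cv2.inRange(h,(100,150,60),(125,255,255));m[:, :150]=0;m[:,420:]=0
c=max(cv2.findContours(m,cv2.RETR_EXTERNAL,cv2.CHAIN_APPROX_NONE)[0],key=cv2.contourArea);print(cv2.boxPoints(cv2.minAreaRect(c)))
```

```text
[0.4614 0.0064 0.1576] [ 0.7352 -0.0118 -0.611 ]
w9 [ 0.519  -0.0034  0.0297] 1.706302115576399e-07
t9 [-357.3031   29.7487  359.3688] 3.9764475628753126e-05
[[280. 335.]
 [288. 335.]
 [288. 342.]
 [280. 342.]]
```

Call:
{"name": "drive_tool", "arguments": {
  "series": [
    [0,0,-4,0,0,0,-1],
    [-2,0,-3.2,0,0,0,-1],
    [-5,0,0,0,0,0,-1],
    [-5,0,0,0,0,0,-1],
    [-5,0,0,0,0,0,-1],
    [-4.2,0,0,0,0,0,-1],
    [0,0,0,0,0,0,-1],
    [0,0,4,0,0,0,-1],
    [0,0,4,0,0,0,-1],
    [0,0,2.5,0,0,0,-1],
    [0,0,0,0,0,0,-1]
  ]
}}

```text
t: 12.55
eef_pos: [0.6685, -0.0309, 0.1233]
tool_rot: [0.089, 0.996, -0.0, -0.002]
force: [1.1, 0.4, 1.5]
gripper_width: 0.0001
gripper_force: 0.0
```

```bash
cat > leaf.py <<'E'
from h import *
np.set_printoptions(precision=4,suppress=True)
s=state();ax=np.array([.9836,-.1805]);ay=np.array([.1805,.9836]);d=s['eef_pos'][:2]-[.5814,-.0153]
print('a',d@ax,'b',d@ay,'z',s['eef_pos'][2],s['force'],s['gripper_width'])
E
python3 leaf.py
```

```text
a 0.08853416651832423 b 0.00033722977726232685 z 0.12325614649032895 [1.0585 0.402  1.4888] 0.00011162864966461621
```

Call:
{"name": "drive_tool", "arguments": {
  "series": [
    [2,0,0,0,0,0,-1],
    [1.5,0,0,0,0,0,-1],
    [2,0,-0.4,0,0,0,-1],
    [1.8,0,-0.3,0,0,0,-1],
    [2,0,0.2,0,0,0,-1],
    [2,0,0.3,0,0,0,-1],
    [1.5,0,0.7,0,0,0,-1],
    [1.5,0,0.8,0,0,0,-1],
    [0,0,0,0,0,0,-1]
  ]
}}

```text
t: 13.68
eef_pos: [0.5291, -0.0055, 0.1131]
tool_rot: [0.089, 0.996, 0.0, 0.0]
force: [0.2, -0.4, -0.4]
gripper_width: -0.0
gripper_force: 0.0
```

```bash
python3 leaf.py
```

```text
a -0.05317847157330243 b 0.000255581856326738 z 0.1131037737283487 [ 0.1924 -0.4065 -0.3883] -4.455472373062667e-05
```

Call:
{"name": "drive_tool", "arguments": {
  "series": [
    [1.2,0,1.1,0,0,0,-1],
    [1.1,0,1.2,0,0,0,-1],
    [0.8,0,1.4,0,0,0,-1],
    [0.8,0,1.5,0,0,0,-1],
    [0.4,0,1.2,0,0,0,-1],
    [0,0,0,0,0,0,-1]
  ]
}}

```text
t: 14.42
eef_pos: [0.4872, 0.0019, 0.0481]
tool_rot: [0.089, 0.996, -0.0, -0.0]
force: [1.0, -0.7, -0.1]
gripper_width: -0.0001
gripper_force: 0.0
```

```bash
python3 leaf.py
python3 - <<'E'
from h import *
np.set_printoptions(precision=3,suppress=True)
snap('side','s10')
for n in('s0','s10'):
    im=cv2.imread(f'pics/{n}.png');h=cv2.cvtColor(im,cv2.COLOR_BGR2HSV);m=cv2.inRange(h,(100,120,40),(125,255,255))[150:250,230:330]
    ys,xs=np.nonzero(m);print(n,len(xs),xs.min()+230,xs.max()+230,ys.min()+150,ys.max()+150)
H=np.array([.5814,-.0153]);ax=np.array([.9836,-.1805]);ay=np.array([.1805,.9836])
for th in(.05,.2,.4,.6,.9):
    print(th,[proj('s10',[*(H-.126*np.cos(th)*ax+y*ay),.056+.126*np.sin(th)+.006])[0] for y in(-.042,.042)])
E
```

```text
a -0.09573973076100425 b -0.00011043195832777074 z 0.048098689441928355 [ 0.9528 -0.7045 -0.0702] -6.7952262297269e-05
s0 381 300 322 156 216
s10 930 247 299 189 220
0.05 [array([244.083, 211.667]), array([251.036, 193.996])]
0.2 [array([244.686, 204.674]), array([251.668, 187.311])]
0.4 [array([247.414, 195.604]), array([254.303, 178.646])]
0.6 [array([252.318, 187.179]), array([258.956, 170.603])]
0.9 [array([263.462, 176.594]), array([269.423, 160.498])]
```

Call:
{"name": "drive_tool", "arguments": {
  "series": [
    [0.2,0,0.8,0,0,0,-1],
    [0,0,0.6,0,0,0,-1],
    [0,0,0.3,0,0,0,-1],
    [0,0,0,0,0,0,-1]
  ]
}}

```text
t: 14.98
eef_pos: [0.4849, 0.0024, 0.0311]
tool_rot: [0.089, 0.996, 0.0, -0.0]
force: [-1.9, 0.5, 3.3]
gripper_width: 0.0002
gripper_force: 1.4
```

```bash
python3 leaf.py
python3 - <<'E'
from h import *
snap('side','s11')
im=cv2.imread(f'pics/s11.png');h=cv2.cvtColor(im,cv2.COLOR_BGR2HSV);m=cv2.inRange(h,(100,120,40),(125,255,255))[150:250,230:330]
ys,xs=np.nonzero(m);print(len(xs),xs.min()+230,xs.max()+230,ys.min()+150,ys.max()+150)
E
```

```text
a -0.0980791738068206 b 2.582737629821768e-05 z 0.031126005689497763 [-1.8681  0.5274  3.2599] 0.00019010104599238498
901 246 299 195 220
```

Call:
{"name": "drive_tool", "arguments": {
  "series": [
    [0,0,0.2,0,0,0,-1],
    [0,0,0,0,0,0,-1],
    [0,0,0,0,0,0,-1],
    [0,0,-3,0,0,0,-1],
    [0,0,-5,0,0,0,0],
    [1,2.3,-4,0,0,0,0.6],
    [1,5,0,0,0,0,0.6],
    [2,5,0,0,0,0,0.6],
    [2,5,0,0,0,0,0.6],
    [1,5,0,0,0,0,0.6],
    [0,1,0,0,0,0,0.6],
    [0,0,0,0,0,0,0.6]
  ]
}}

```text
t: 16.52
eef_pos: [0.4577, 0.2439, 0.1492]
tool_rot: [0.089, 0.996, -0.0, 0.0]
force: [-0.5, -0.8, -0.1]
gripper_width: 0.0682
gripper_force: 0.0
```

```bash
cat > pin.py <<'E'
from h import *
import sys
np.set_printoptions(precision=4,suppress=True)
n=sys.argv[1];im=snap('wrist',n)[:,:,::-1].copy();s=state();T=R.from_quat(s['tool_rot']).as_matrix();p=s['eef_pos'];print(p,s['force'],s['gripper_width'])
h=cv2.cvtColor(im,cv2.COLOR_BGR2HSV);m=cv2.inRange(h,(0,150,60),(8,255,255))|cv2.inRange(h,(172,150,60),(180,255,255))
m[:, :130]=0;m[:,430:]=0
c=max(cv2.findContours(m,cv2.RETR_EXTERNAL,cv2.CHAIN_APPROX_NONE)[0],key=cv2.contourArea)
print(cv2.boundingRect(c),cv2.contourArea(c))
q=c[:,0].astype(float)
# silhouette IoU-free fit: project handle cylinder hull, match bounding extents
from scipy.optimize import least_squares
th=np.linspace(0,2*np.pi,60);ring=np.c_[np.cos(th),np.sin(th)]*.011
def cyl(v):
    P=np.vstack([np.c_[ring+v[:2],np.full(60,v[2]+z)] for z in(-.017,.017)])
    return cv2.convexHull(proj(n,P).astype(np.float32))
hull=cv2.convexHull(c)[:,0].astype(float)
def res(v):
    H=cyl(v);return [cv2.pointPolygonTest(H,(float(a),float(b)),True) for a,b in hull]
f=least_squares(lambda v:res([*v,float(sys.argv[2])]),[float(sys.argv[3]),float(sys.argv[4])],diff_step=1e-3,loss='soft_l1')
print('grip xy',f.x,f.cost,len(hull));print('tool cm',100*T.T@[*(f.x-p[:2]),0])
E
python3 pin.py w12 .085 .457 .244
```

```text
[0.4578 0.243  0.1493] [-0.4526 -0.1073 -0.4982] 0.06860466876470299
(272, 189, 28, 37) 791.5
grip xy [0.4578 0.2455] 9.129343955087402 23
tool cm [ 0.0446  0.254  -0.0001]
```

Call:
{"name": "drive_tool", "arguments": {
  "series": [
    [0,0.25,3,0,0,0,0.6],
    [0,0,4,0,0,0,0.3],
    [0,0,3,0,0,0,0.3],
    [0,0,1.3,0,0,0,0.2],
    [0,0,0,0,0,0,0],
    [0,0,0,0,0,0,-1],
    [0,0,0,0,0,0,-1],
    [0,0,0,0,0,0,-1]
  ],
  "force": 60
}}

```text
t: 17.58
eef_pos: [0.4587, 0.2467, 0.0376]
tool_rot: [0.089, 0.996, 0.001, 0.001]
force: [-1.0, -2.8, 6.7]
gripper_width: 0.0206
gripper_force: 58.3
```

Call:
{"name": "drive_tool", "arguments": {
  "series": [
    [0,0,-2,0,0,0,-1],
    [0,0,-4,0,0,0,-1],
    [0,0,-4,0,0,0,-1],
    [0,-2,-1,0,0,0,-1],
    [-1,-5,0,0,0,0,-1],
    [-1,-5,0,0,0,0,-1],
    [-1,-5,0,0,0,0,-1],
    [-1,-5,0,0,0,0,-1],
    [0,-1.6,0,0,0,0,-1],
    [0,0,0,0,0,0,-1],
    [0,0,0,0,0,0,-1]
  ]
}}

```text
t: 18.95
eef_pos: [0.4554, 0.0082, 0.1462]
tool_rot: [0.088, 0.996, 0.0, -0.0]
force: [0.1, -0.2, -2.2]
gripper_width: 0.0202
gripper_force: 59.0
```

```bash
python3 pin.py w13 .195 .465 .006
python3 - <<'E'
from h import *
np.set_printoptions(precision=4,suppress=True)
im=cv2.imread('pics/w13.png');h=cv2.cvtColor(im,cv2.COLOR_BGR2HSV);m=cv2.inRange(h,(100,120,40),(125,255,255))
cs=[c for c in cv2.findContours(m,cv2.RETR_EXTERNAL,cv2.CHAIN_APPROX_NONE)[0] if cv2.contourArea(c)>300]
for c in cs: print(cv2.boundingRect(c),cv2.contourArea(c))
X=np.array([.5206,-.0041]);ax=np.array([.9836,-.1805]);ay=np.array([.1805,.9836])
print('pred plate corners',[proj('w13',[*(X+a*ax+b*ay),.068])[0] for a,b in((-.064,-.042),(-.064,.042),(0,0))])
p=state()['eef_pos'];print('tip pred',proj('w13',[p[0],p[1],p[2]-.0316]))
E
```

```text
[0.4555 0.0083 0.1462] [ 0.413  -0.1612 -1.9349] 0.020267074671013022
(260, 246, 49, 76) 2967.5
grip xy [0.4533 0.0086] 39.272155961080344 28
tool cm [ 0.2189 -0.0098  0.    ]
(235, 200, 98, 63) 3329.0
pred plate corners [array([234.1208, 202.5666]), array([331.9337, 202.9603]), array([282.7833, 268.4969])]
tip pred [[283.6041 220.1393]]
```

Call:
{"name": "drive_tool", "arguments": {
  "series": [
    [-3,0,0,0,0,0,-1],
    [-3.7,0,0,0,0,0,-1],
    [0,0,2,0,0,0,-1],
    [0,0,2,0,0,0,-1],
    [0,0,0,0,0,0,-1],
    [0,0,0,0,0,0,-1]
  ]
}}

```text
t: 19.75
eef_pos: [0.5217, -0.0042, 0.1069]
tool_rot: [0.089, 0.996, 0.0, 0.0]
force: [0.9, 0.4, -1.5]
gripper_width: 0.0202
gripper_force: 59.0
```

Run:
```python
from h import *
np.set_printoptions(precision=4,suppress=True,linewidth=200)
im=snap('wrist','w14');snap('side','s14');snap('top','t14');s=state();p=s['eef_pos'];print(p,s['force'])
X=np.array([.5202,-.0041]);ax=np.array([.9836,-.1805]);ay=np.array([.1805,.9836])
h=cv2.cvtColor(im,cv2.COLOR_RGB2HSV);m=cv2.inRange(h,(100,120,40),(125,255,255))
cs=[c for c in cv2.findContours(m,cv2.RETR_EXTERNAL,cv2.CHAIN_APPROX_NONE)[0] if cv2.contourArea(c)>100]
for c in cs: print(cv2.boundingRect(c),cv2.contourArea(c))
print('pred',[proj('w14',[*(X+a*ax+b*ay),.068])[0] for a,b in((-.064,-.042),(-.064,.042),(0,0),(-.011,0))])
print('tip',proj('w14',[[p[0],p[1],p[2]-.0316],[*(p[:2]-.005*ax),p[2]-.0316],[*(p[:2]-.009*ax),p[2]-.0236]]))
u,v=map(int,proj('w14',[p[0],p[1],p[2]-.0316])[0])
print('v','min rgb column'); 
for r in range(v-36,v+24,2): print(r,im[r,u].tolist(),end=' ')
for r in (v-12,v-4,v+4): print('\n',r,u-30,m[r,u-30:u+31:2].tolist(),im[r,u-30:u+31:2].mean(1).astype(int).tolist())
```

```text
[ 0.5219 -0.0044  0.107 ] [-0.785   0.5438 -2.3287]
(223, 126, 125, 148) 12291.0
pred [array([220.8746, 124.6758]), array([346.2068, 125.1898]), array([283.2316, 214.4723]), array([283.2844, 200.2137])]
tip [[283.2547 220.3517]
 [283.2793 213.7786]
 [283.2894 212.3478]]
v min rgb column
184 [70, 148, 223] 186 [70, 148, 223] 188 [70, 148, 223] 190 [71, 148, 224] 192 [72, 151, 225] 194 [72, 151, 224] 196 [205, 222, 238] 198 [234, 240, 238] 200 [223, 229, 228] 202 [103, 109, 100] 204 [61, 63, 67] 206 [63, 65, 69] 208 [88, 89, 93] 210 [161, 119, 53] 212 [133, 99, 55] 214 [127, 132, 131] 216 [127, 132, 132] 218 [128, 133, 132] 220 [129, 133, 133] 222 [130, 134, 134] 224 [129, 134, 134] 226 [130, 135, 133] 228 [130, 134, 134] 230 [131, 134, 135] 232 [129, 134, 132] 234 [142, 147, 146] 236 [216, 222, 221] 238 [228, 234, 234] 240 [229, 234, 234] 242 [229, 235, 234] 
 208 253 [255, 255, 255, 255, 255, 255, 0, 0, 0, 0, 0, 0, 0, 0, 0, 0, 0, 0, 0, 0, 0, 0, 0, 0, 0, 0, 255, 255, 255, 255, 255] [97, 96, 97, 98, 97, 99, 158, 161, 159, 112, 87, 90, 105, 148, 120, 90, 116, 133, 132, 105, 88, 87, 211, 235, 237, 196, 147, 146, 147, 147, 147]

 216 253 [255, 255, 255, 255, 255, 0, 0, 0, 0, 0, 0, 0, 0, 0, 0, 0, 0, 0, 0, 0, 0, 0, 255, 0, 0, 0, 255, 255, 255, 255, 255] [98, 98, 99, 98, 97, 152, 161, 161, 109, 95, 115, 116, 130, 131, 131, 130, 133, 136, 140, 143, 123, 112, 73, 153, 159, 155, 148, 147, 148, 149, 148]

 224 253 [255, 255, 255, 255, 255, 255, 0, 0, 0, 0, 0, 0, 0, 0, 0, 0, 0, 0, 0, 0, 0, 0, 0, 0, 0, 255, 255, 255, 255, 255, 255] [98, 99, 98, 98, 98, 98, 148, 160, 161, 135, 126, 129, 132, 133, 133, 132, 130, 130, 143, 146, 147, 125, 156, 163, 156, 107, 103, 137, 146, 147, 148]
```

Call:
{"name": "drive_tool", "arguments": {
  "series": [
    [0.08,0,0.8,0,0,0,-1],
    [0,0,0.8,0,0,0,-1],
    [0,0,0.5,0,0,0,-1],
    [0,0,0,0,0,0,-1]
  ]
}}

```text
t: 20.4
eef_pos: [0.5204, -0.0047, 0.0848]
tool_rot: [0.089, 0.996, -0.0, -0.0]
force: [0.2, -0.4, -1.4]
gripper_width: 0.02
gripper_force: 59.0
```

Call:
{"name": "drive_tool", "arguments": {
  "series": [
    [0,0,0.6,0,0,0,-1],
    [0,0,0.6,0,0,0,-1],
    [0,0,0,0,0,0,-1]
  ]
}}

```text
t: 20.78
eef_pos: [0.5204, -0.0046, 0.0728]
tool_rot: [0.089, 0.996, -0.0, -0.0]
force: [0.1, -0.3, -1.1]
gripper_width: 0.0199
gripper_force: 59.0
```

Call:
{"name": "drive_tool", "arguments": {
  "series": [
    [0,0,0.8,0,0,0,-1],
    [0,0,0.8,0,0,0,-1],
    [0,0,0.7,0,0,0,-1],
    [0,0,0,0,0,0,-1]
  ]
}}

```text
t: 21.28
eef_pos: [0.5204, -0.0046, 0.0497]
tool_rot: [0.089, 0.996, -0.0, -0.0]
force: [-0.4, -0.5, -2.2]
gripper_width: 0.02
gripper_force: 59.0
```

Call:
{"name": "drive_tool", "arguments": {
  "series": [
    [0,0,0.5,0,0,0,-1],
    [0,0,0.3,0,0,0,-1],
    [0,0,0,0,0,0,-1]
  ],
  "force": 100
}}

```text
t: 21.65
eef_pos: [0.5206, -0.0046, 0.0421]
tool_rot: [0.089, 0.996, -0.0, -0.0]
force: [-0.3, 0.5, -0.4]
gripper_width: 0.0196
gripper_force: 97.7
```

Call:
{"name": "drive_tool", "arguments": {
  "series": [
    [0,0,0.2,0,0,0,-1],
    [0,0,0.2,0,0,0,-1],
    [0,0,0,0,0,0,-1]
  ]
}}

```text
t: 22.02
eef_pos: [0.5205, -0.0045, 0.0383]
tool_rot: [0.089, 0.996, 0.0, -0.0]
force: [-2.7, 0.8, 3.2]
gripper_width: 0.0193
gripper_force: 98.4
```

Call:
{"name": "drive_tool", "arguments": {
  "series": [
    [0,0,0.2,0,0,0,-1],
    [0,0,0,0,0,0,-1],
    [0,0,0,0,0,0,-1]
  ]
}}

```text
t: 22.4
eef_pos: [0.5206, -0.0045, 0.0374]
tool_rot: [0.089, 0.996, 0.0, 0.0]
force: [-11.2, 1.0, 33.8]
gripper_width: 0.0195
gripper_force: 102.2
```

Call:
{"name": "drive_tool", "arguments": {
  "series": [
    [0,0,0.15,0,0,0,-1],
    [0,0,0,0,0,0,-1],
    [0,0,0,0,0,0,-1]
  ]
}}

```text
t: 22.78
eef_pos: [0.5207, -0.0045, 0.0371]
tool_rot: [0.089, 0.996, 0.001, 0.0]
force: [-20.6, 2.0, 65.7]
gripper_width: 0.0193
gripper_force: 106.1
```

Call:
{"name": "drive_tool", "arguments": {
  "series": [
    [0,0,-0.15,0,0,0,-1],
    [0,0,0,0,0,0,-1],
    [0,0,0,0,0,0,-1]
  ]
}}

```text
t: 23.15
eef_pos: [0.5206, -0.0045, 0.0374]
tool_rot: [0.089, 0.996, 0.0, 0.0]
force: [-10.9, 1.2, 34.1]
gripper_width: 0.0193
gripper_force: 101.6
```

Run:
```python
from h import *
np.set_printoptions(precision=4,suppress=True)
a=snap('side','s15');snap('wrist','w15')
for n in('s14','s15'):
    im=cv2.imread(f'pics/{n}.png');h=cv2.cvtColor(im,cv2.COLOR_BGR2HSV);m=cv2.inRange(h,(100,120,40),(125,255,255))
    m[:150]=0;m[260:]=0;m[:,:225]=0;m[:,330:]=0
    g=m>0;print(n,[(c,int(np.nonzero(g[:,c])[0].min()),int(np.nonzero(g[:,c])[0].max())) for c in range(246,300,6) if g[:,c].any()])
H=np.array([.5814,-.0153]);ax=np.array([.9836,-.1805]);ay=np.array([.1805,.9836])
for th in(0,.05): print(th,[proj('s15',[*(H-r*np.cos(th)*ax-.042*ay),.056+r*np.sin(th)-.006])[0] for r in(.126,.06)])
s=state();print(s['eef_pos'],s['force'],s['torque'])
```

```text
s14 [(246, 207, 214), (252, 194, 216), (258, 195, 216), (264, 195, 216), (270, 196, 217), (276, 204, 218), (282, 197, 219), (288, 198, 219), (294, 199, 220)]
s15 [(246, 210, 216), (252, 197, 218), (258, 197, 218), (264, 197, 218), (270, 209, 218), (276, 210, 219), (282, 199, 219), (288, 199, 220), (294, 199, 220)]
0 [array([244.4149, 218.4214]), array([272.6461, 220.3071])]
0.05 [array([244.3451, 216.1144]), array([272.6577, 219.2029])]
[ 0.5206 -0.0045  0.0374] [-11.574    1.5266  33.4349] [ 0.239   2.4495 -0.0126]
```

```bash
python3 -c "
from cell import sign_off;print(sign_off())"
```

```text
the job is handed in; nothing more can be done
None
```

I handed the job in with the bush in the nest, the leaf shut and the pin home. The arm is still pressing down with about 34 N. The judge gave no pass or fail result. My last readings were about 23 s on the clock (limit 72 s), a hard stop at the home height, and a leaf edge in the side camera that matches fully shut.

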